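Roll the wooden spool up its ramp into the rest

ROBOT

A 6-joint arm with a two-finger parallel gripper is mounted at the origin on the work surface. World frame = base frame: x ahead of the robot, y to its left, z up, the work surface at z = 0. Lengths are in m, angles in rad, forces in N, time in s.
With the tool pointing down it reaches from about 0.4 to 0.825 m from the base axis. Payload 7 kg.
Tool frame: the origin (TCP) lies on the centre line of the jaws, within the pads' length; the fingertips stand tip_reach ahead of it and the grasp point (between the pads) is the TCP (tip_reach is the distance from the TCP to the fingertips, in m); z points along the fingers, y is the line along which they close (so a half turn about z gives the same grasp; the last joint's range is limited). The gripper opens to 88 mm and grips with 3 to 60 N. Pads are 19 mm wide; open, the fingers measure 130 mm over their backs; the gripper's body (78 mm by 193 mm) begins 47 mm behind the grasp point.
Start: joints at [1.438, 0.359, 0.012, 0, -1.224, -0.288], TCP at [0.276, 0.616, 0.246] pointing down, gripper open.
Joint ranges: [-3.07, 3.07], [-1.43, 2.12], [-1.02, 1.25], [-3.03, 1.67], [-3.05, -0], [-3.03, 3.03]. Speed limits (rad/s): [2.39, 2.39, 3.01, 3.14, 3.14, 3.14].

INTERFACE

Orientations are given as [roll, pitch, yaw] about the fixed x, y, z axes, in that order (R = Rz(yaw) Ry(pitch) Rx(roll)).
In Python, from station import get_state, grab_frame, calibration, job_done, find_in, mark_of, tip_reach gives the robot as it stands.
- The arm moves only by the shell command python3 -m handwheel 'ROWS' [OPENING] [FORCE]. ROWS is JSON, a list of rows, each an object with "delta_pos": the shift along the world's x, y, z in units of 30 mm (1.0 is 30 mm), a list of three; "dr": the turn, a rotation vector about the world's x, y, z in degrees, a list of three. In form: [{"delta_pos": [tx, ty, tz], "dr": [rx, ry, rz]}, ...]. A call has 1 to 10 rows; each row shifts and turns the commanded pose from where the row before left it; what a row does not reach is not made up. A row lasts 1/10 s, in which the tool goes at most 50 mm and 8.59 degrees, less where a joint would pass 70% of its speed; a pose out of reach is approached as far as the arm can. A call is refused whole if a number of a shift passes 1 or a number of a turn 8.59, either way. A call with a gripper value outside its range is refused whole. OPENING is the closure, from -1 (fully open) to 1 (shut), set as the call begins (- or left out, the last holds). The fingers move at their own pace and stop on an object; FORCE is the grip in N (left out, the last holds). Time passes only in rows, so rows that do not move let the fingers close. It gives the time, the measured TCP pose, the force, the opening and the grip force at its end, in the units of the state.
- get_state(): the state, without advancing time (a new reading comes with each control period).
- grab_frame(name): name is "side" or "top"; returns the picture (400x640x3 uint8, red, green, blue); there is no depth.
- calibration(name): a dict with "fx", "fy", "cx", "cy" (pixels), "k1" (the pictures are not rectified: a ray, as slopes to the right and down, at radius r is drawn at 1 + k1 r^2 times it, then the intrinsics apply), "extrinsics" (4x4, takes a point from world to camera coordinates). Camera axes: x right, y down, z forward; pixel columns grow to the right and rows downward; lengths in m; the calibration is good to about 2 mm. A picture is of the moment at which its call begins. calibration takes no time and is no camera call.
- job_done(): hands the job in; it is judged then, once.
Trained networks look in the newest picture that a camera, given by its name, has taken for a name from the list of things; names that differ only in an ending like _2 or _b are one class to them, and where a whole thing is asked for, a point or a joint stands for the part that bears it (a point fixed in the world has none). Each returns a list of dicts, best first, with "conf" (0 to 1); they miss things now and then, are a little off and sometimes report something else, mostly with a low value. They report only what shows in the picture. A call takes as long as a camera call. They do not tell look-alikes from the thing itself.
- find_in(camera, query): "location" ([column, row] in pixels, amid what is visible of it).
- mark_of(camera, query): "location" ([column, row] in pixels: a listed point, or the origin of a listed thing).
The state is a dict: "t": time; "q": joint angles; "qd": joint speeds; "joint_efforts": joint torques, N m; "eef_pos": TCP position; "ee_rot": TCP orientation; "force": force on the tool from outside, world axes, zero at the start; "moment": the same for the moment, N m; "width": finger opening in m; "gripper_force": force on a finger pad.
Only numpy, scipy, OpenCV 4.12 (cv2) and the standard library are available. Lean on these libraries where they do the work, as an engineer would, in place of code of your own. Each camera call takes 0.05 s, during which the arm holds its last target. There are 200 camera calls.

TASK

Roll the empty wooden ribbon spool that lies at the foot of the little ramp stand up the ramp until it drops into its rest against the stop board at the top, and leave it there. Push it slowly and steadily from behind with the fingertips: do not pinch it or lift it, do not knock it along, and do not let it get away and run back down. Leave the tub, the tin and the spare spool beside the stand where they are.

Things in the scene. Friction and masses are not known exactly. Their poses are not given: they have to be found in the camera images.
- spool_center (a point): centre of the bare wooden ribbon spool lying on its side across the ramp. Two end flanges, 60 mm in diameter and 8 mm thick, on which it rolls, joined by a core 44 mm in diameter; 90 mm long overall, 74 mm between the flanges. About 0.16 kg, smooth (friction about 0.4). Released on the slope it rolls back, and with a run it jumps the lip at the foot and rolls off the stand.
- spool: the same spool, origin at its centre; its y axis is its axle line, its x and z axes turn as it rolls. It starts at rest in a shallow dip at the foot of the ramp, near x = -96 mm in the stand's frame, centre 40 mm above the table.
- stand: plywood ramp stand, fixed. Origin on the table under mid-ramp; x points uphill (level), y across, z up. Along x, in mm: foot lip -137 to -112, 14 high; dip floor to -90, 10 high; 9 degree slope to the crest at 60, 33.7 high; step down to the rest's floor, 29.8 high; upright stop board's face at 107, its top 78 high. Side rails 8 thick, 96 apart inside, 14 above the slope. Nothing stands over the track.
- rest (a point): the point where the spool's centre lies when home in the rest against the stop board: x = 76 mm, y = 0, 59.8 mm above the table in the stand's frame (play of about 1 mm in x, 3 mm in y).
- slope (a point): middle of the slope's foot line (stand x = -90 mm, height 10 mm); its x axis points up along the slope's surface, y across it, z square to it. The spool's centre stays 30 mm above this x-y plane as it climbs.
- spare: a second, equal spool standing on end on the table beside the stand, 60 mm wide, 91 mm tall, loose; origin at the centre of its underside. Leave it alone.
- tub: a lidded clear plastic tub, 72 mm in diameter, 75 mm tall, loose, beside the stand; origin at the centre of its underside. Leave it alone.
- tin: a round metal tin, 68 mm in diameter, 50 mm tall, loose, beside the stand; origin at the centre of its underside. Leave it alone.
Not all that is in view belongs to the job. Leave any pink or red look-alike of the spool alone.

How it is judged:
On the way:
1. the spool is half-way up the ramp, rolled there by the push of the fingers (x of spool_center in the frame of stand between -0.04 and 0.055 m and contact force between the fingers and spool above 0.05 N), for 0.1 s.
At the end, for the whole second after the job is handed in: The spool lies still in the rest: its centre 70 to 82 mm along the stand's x, 56 to 64 mm above the table, its axle line within 7 degrees of square across the ramp; tub, tin and spare spool within 20 mm of where they stood (x of spool_center in the frame of stand between 0.07 and 0.082 m and z of spool_center in the frame of stand between 0.056 and 0.064 m and angle between the y axis of spool and the y axis of stand, either way round below 0.12 rad and linear speed of spool below 0.02 m/s and distance of each of spare, tub, tin from where it was at the start of the episode below 0.02 m); the robot touches nothing.
It fails at once if the spool is lifted: its centre more than 45 mm from the slope's plane (30 mm when it lies on it) (z of spool_center in the frame of slope above 0.045 m).
It fails at once if the spool moves faster than 0.3 m/s on the ramp before the crest (knocked along, or running back) (x of spool_center in the frame of stand below 0.055 m and linear speed of spool above 0.3 m/s).
It fails at once if the spool leaves its track: off the foot of the stand, or out sideways (x of spool_center in the frame of stand below -0.122 m or y of spool_center in the frame of stand above 0.02 m or y of spool_center in the frame of stand below -0.02 m).
It fails at once if the fingers squeeze or ram the spool with more than 30 N (contact force between the fingers and spool above 30 N).
It fails at once if tub, tin or spare spool is moved by more than 20 mm or tipped (distance of any of spare, tub, tin from where it was at the start of the episode above 0.02 m or angle between any of spare, tub, tin's own z axis and vertical above 0.3 rad).
It also fails if it takes over 42 s, if anything falls off the work surface, if the arm or the gripper's body presses on something with over 40 N, if the wrist force passes 120 N, or if a joint passes its speed limit or range.

## Working session

There is one attempt and no reset: what is moved stays moved. The work goes in short steps, Python scripts to look and compute and a shell command to move; the robot and the scene stay as the last step left them, time stands still between calls to the robot, and variables do not carry over. Pictures are saved under pics/ and viewed, at most 10 in all, crops included, and the job is handed in when it is done.

```bash
mkdir -p pics; cat > h.py <<'E'
import numpy as np, cv2
from station import *
def ray(cam,uv):
    c=calibration(cam); 
    d=np.array([(uv[0]-c['cx'])/c['fx'],(uv[1]-c['cy'])/c['fy']]); s=d.copy()
    for _ in range(20): s=d/(1+c['k1']*(s@s))
    E=np.array(c['extrinsics']); R=E[:3,:3]; t=E[:3,3]
    return -R.T@t, R.T@np.array([s[0],s[1],1])
def onz(cam,uv,z):
    o,d=ray(cam,uv); return o+d*(z-o[2])/d[2]
def proj(cam,p):
    c=calibration(cam);E=np.array(c['extrinsics']);q=E[:3,:3]@np.array(p)+E[:3,3];s=q[:2]/q[2];s=s*(1+c['k1']*(s@s))
    return np.array([s[0]*c['fx']+c['cx'],s[1]*c['fy']+c['cy']])
def save(cam,n):
    im=grab_frame(cam); cv2.imwrite(f'pics/{n}.png',im[:,:,::-1]); return im
E
python3 - <<'E'
from h import *
print(tip_reach if not callable(tip_reach) else tip_reach()); print(get_state())
for cam in ['side','top']:
    save(cam,cam+'0'); o,_=ray(cam,(320,200)); print(cam,o.round(3))
    for q,z in [('spool_center',.04),('stand',0),('rest',.06),('slope',.01),('spare',0),('tub',0),('tin',0)]:
        for r in mark_of(cam,q)[:3]: print(cam,q,np.round(r['location'],1),round(r['conf'],2),onz(cam,r['location'],z).round(4))
E
```

```text
0.019
{'t': 0.0, 'q': array([ 1.43809007e+00,  3.59366635e-01,  1.10449811e-02, -3.63512576e-04,
       -1.22411713e+00, -2.88089465e-01]), 'qd': array([ 0.00068128, -0.00047847, -0.00034087,  0.00012232, -0.00106369,
        0.00038575]), 'joint_efforts': array([ 7.74443815e-04, -5.82715023e+01,  2.93069440e+01,  6.99770004e+00,
        7.04184640e-03, -1.57168733e-04]), 'eef_pos': array([0.27556366, 0.61566894, 0.24462732]), 'ee_rot': array([ 3.13992078e+00, -1.39061144e-04, -4.20919395e-01]), 'force': array([-0.76198105,  1.21656825, -0.39034663]), 'moment': array([-0.04574098,  0.03792658, -0.02027574]), 'gripper_force': 0.0, 'width': 0.08775488335245703}
side [0.219 0.538 0.667]
side spool_center [391.9 177. ] 0.94 [ 0.4486 -0.1516  0.04  ]
side spool_center [362.1 332.1] 0.91 [0.3158 0.2502 0.04  ]
side spool_center [416.6 218.9] 0.9 [ 0.3405 -0.0526  0.04  ]
side stand [295.9 225.7] 0.58 [0.5788 0.0855 0.    ]
side rest [340.8 216.2] 0.72 [0.4798 0.0499 0.06  ]
side rest [260.9 209.6] 0.58 [0.6396 0.1305 0.06  ]
side slope [337.4 227.9] 0.86 [0.4892 0.0454 0.01  ]
side spare [274.2 284. ] 0.67 [0.5239 0.2392 0.    ]
side tub [326.1 181.2] 0.6 [ 0.6024 -0.0847  0.    ]
side tin [284.  176.4] 0.79 [ 0.7074 -0.0391  0.    ]
top [0.447 0.069 0.96 ]
top spool_center [296.1 282.6] 0.97 [0.3276 0.1006 0.04  ]
top spool_center [397.9 235. ] 0.97 [ 0.4473 -0.1424  0.04  ]
top spool_center [230.6 289. ] 0.81 [0.3091 0.2545 0.04  ]
top stand [304.8 184.2] 0.77 [0.5695 0.0885 0.    ]
top stand [319.4 217.2] 0.61 [0.4865 0.0488 0.    ]
top slope [317.7 216. ] 0.89 [0.489  0.0534 0.01  ]
top slope [321.2 216.4] 0.55 [0.4882 0.0446 0.01  ]
top spare [240.2 201.3] 0.92 [0.5207 0.2498 0.    ]
top tin [352.5 135.2] 0.81 [ 0.7013 -0.0307  0.    ]
top tin [320.4 216.3] 0.38 [0.4889 0.0463 0.    ]
```

View pics/top0.png

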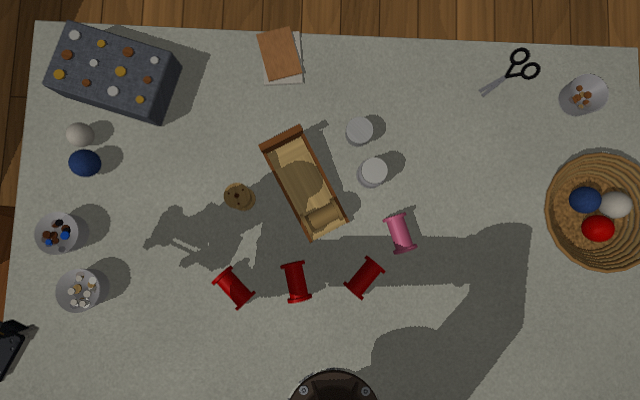

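View pics/side0.png

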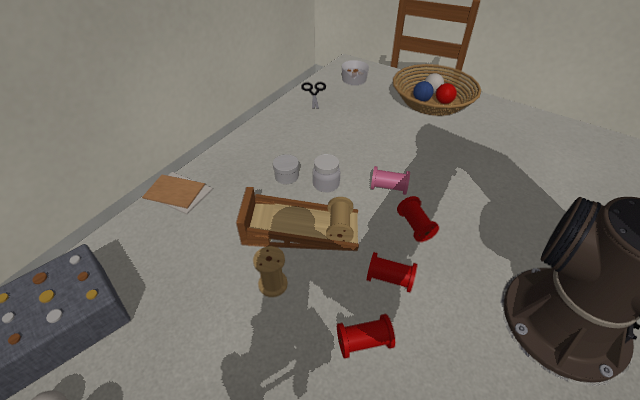

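Candidates (top view): red spools (233,288), (296,282), (364,277); a pink one (400,233); a standing bare spare (239,197); and the bare wooden spool lying in the stand's foot (325,215). The last one fits the description. I'll check it in a close crop.

```bash
python3 - <<'E'
from h import *
im=cv2.imread('pics/top0.png'); cv2.imwrite('pics/c1.png',cv2.resize(im[115:250,225:390],None,fx=4.4,fy=4.4,interpolation=cv2.INTER_CUBIC))
E
```

```text
(no output)
```

View pics/c1.png

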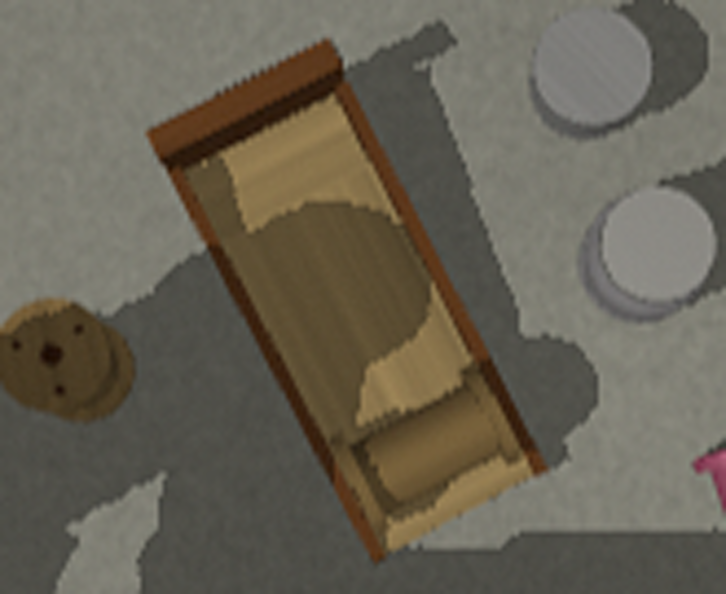

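```bash
cat >> h.py <<'E'
def S(pose,p):
    x,y,a=pose; c,s=np.cos(a),np.sin(a); p=np.asarray(p,float)
    return np.array([x+c*p[0]-s*p[1], y+s*p[0]+c*p[1], p[2]])
E
python3 - <<'E'
from h import *
from scipy.optimize import least_squares
cr=lambda u,v:np.array([225+(u+.5)/4.4-.5,115+(v+.5)/4.4-.5])
P=[((.107,.056,.078),cr(168,163)),((.107,-.056,.078),cr(343,73)),((-.137,.048,.014),cr(388,552)),((-.137,-.048,.014),cr(533,474)),
((-.137,.056,.024),cr(378,562)),((-.137,-.056,.024),cr(547,470))]
f=lambda p:np.concatenate([proj('top',S(p,a))-b for a,b in P])
r=least_squares(f,[.55,.08,.48],loss='soft_l1'); print(r.x,np.degrees(r.x[2]),f(r.x).reshape(-1,2).round(1))
p=r.x
for n,q in [('spool',(-.096,0,.04)),('rest',(.076,0,.0598)),('slope',(-.09,0,.01)),('origin',(0,0,0))]:
    print(n,S(p,q).round(4),proj('top',S(p,q)).round(1),proj('side',S(p,q)).round(1))
print(mark_of('top','tub')[:2],[x['location'] for x in find_in('top','spool')[:6]],[x['location'] for x in find_in('side','spool')[:6]])
for cam,q in [('side','rest'),('top','rest'),('top','stand'),('side','stand')]: print(cam,q,[(np.round(x['location'],1),round(x['conf'],2)) for x in mark_of(cam,q)])
im=cv2.imread('pics/side0.png')
for x in (-.137,-.112,.06,.107):
  for y in (-.048,.048):
    z={-.137:.014,-.112:.014,.06:.0337,.107:.078}[x]; u=proj('side',S(p,(x,y,z)))
    im[tuple(u[::-1].round().astype(int))]=(0,255,0)
cv2.imwrite('pics/c2.png',cv2.resize(im[170:300,225:390],None,fx=4.4,fy=4.4,interpolation=cv2.INTER_NEAREST))
E
```

```text
[0.56897653 0.09076673 0.52231753] 29.92659023702296 [[-2.  -0.3]
 [ 0.4 -1.5]
 [-0.1  1. ]
 [ 0.8  0.4]
 [-0.7  0.4]
 [ 0.9 -0.4]]
spool [0.4858 0.0429 0.04  ] [322.2 216.9] [339.8 219.2]
rest [0.6348 0.1287 0.0598] [288.6 153.5] [263.1 210. ]
slope [0.491  0.0459 0.01  ] [320.7 215.3] [336.6 227.7]
origin [0.569  0.0908 0.    ] [303.9 184.4] [298.  228.9]
[] [[398.6, 233.7], [297.9, 281.2], [235.2, 287.0], [320.9, 220.2], [365.3, 276.3]] [[392.3, 271.9], [367.0, 334.8], [338.8, 221.1], [414.1, 220.3], [286.4, 168.6], [388.1, 180.0]]
side rest [(array([340.8, 216.2]), 0.72), (array([260.9, 209.6]), 0.58)]
top rest []
top stand [(array([304.8, 184.2]), 0.77), (array([319.4, 217.2]), 0.61)]
side stand [(array([295.9, 225.7]), 0.58)]
```

View pics/c2.png

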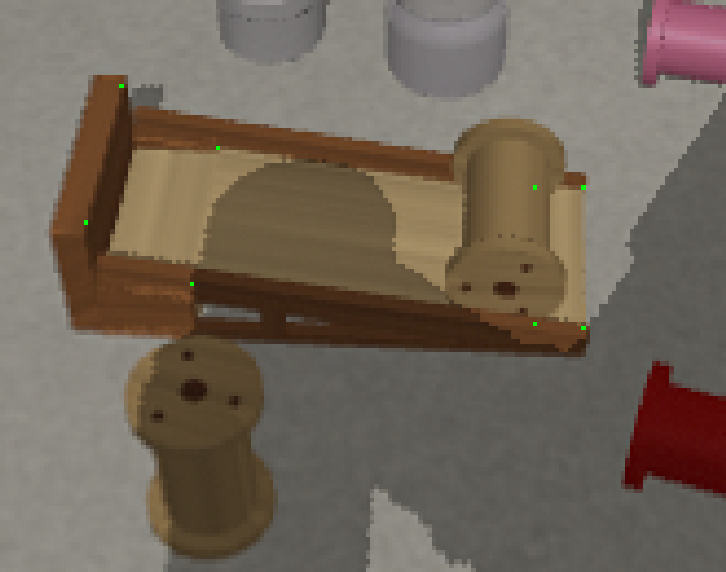

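The crop confirms a bare wooden spool lying in the stand's foot dip. The stand fit agrees in both views: origin (0.569, 0.091), yaw 29.9°. I'll carry the hand over behind the foot with the fingers nearly shut, so they fit between the flanges.

```bash
R='x'; python3 -m handwheel '[{"delta_pos":[0.27,-1,0],"dr":[0,0,2.7]},{"delta_pos":[0.27,-1,0],"dr":[0,0,2.7]},{"delta_pos":[0.27,-1,0],"dr":[0,0,2.7]},{"delta_pos":[0.27,-1,0],"dr":[0,0,2.7]},{"delta_pos":[0.27,-1,0],"dr":[0,0,2.7]},{"delta_pos":[0.27,-1,0],"dr":[0,0,2.7]},{"delta_pos":[0.27,-1,0],"dr":[0,0,2.7]},{"delta_pos":[0.27,-1,0],"dr":[0,0,2.7]},{"delta_pos":[0.27,-1,0],"dr":[0,0,2.7]},{"delta_pos":[0.27,-1,0],"dr":[0,0,2.7]}]' 0.77 20
python3 -m handwheel '[{"delta_pos":[0.27,-1,0],"dr":[0,0,2.7]},{"delta_pos":[0.27,-1,0],"dr":[0,0,2.7]},{"delta_pos":[0.27,-1,0],"dr":[0,0,2.7]},{"delta_pos":[0.27,-1,0],"dr":[0,0,2.7]},{"delta_pos":[0.27,-1,0],"dr":[0,0,2.7]},{"delta_pos":[0.27,-1,0],"dr":[0,0,2.7]},{"delta_pos":[0.27,-1,0],"dr":[0,0,2.7]},{"delta_pos":[0.27,-1,0],"dr":[0,0,2.7]},{"delta_pos":[0.27,-1,0],"dr":[0,0,2.7]},{"delta_pos":[0.27,-1,0],"dr":[0,0,2.7]},{"delta_pos":[0,0,0],"dr":[0,0,0]}]'
python3 -m handwheel '[{"delta_pos":[0.27,-1,0],"dr":[0,0,2.7]},{"delta_pos":[0.27,-1,0],"dr":[0,0,2.7]},{"delta_pos":[0.27,-1,0],"dr":[0,0,2.7]},{"delta_pos":[0.27,-1,0],"dr":[0,0,2.7]},{"delta_pos":[0.27,-1,0],"dr":[0,0,2.7]},{"delta_pos":[0.27,-1,0],"dr":[0,0,2.7]},{"delta_pos":[0.27,-1,0],"dr":[0,0,2.7]},{"delta_pos":[0.27,-1,0],"dr":[0,0,2.7]},{"delta_pos":[0.27,-1,0],"dr":[0,0,2.7]},{"delta_pos":[0,0,0],"dr":[0,0,0]}]'
```

```text
t: 2.15
eef_pos: [0.3569, 0.3149, 0.2458]
ee_rot: [-3.141, -0.0, 0.053]
force: [0.9, -0.3, 0.3]
width: 0.0137
gripper_force: 0.0
t: 3.15
eef_pos: [0.4299, 0.0436, 0.2457]
ee_rot: [3.141, -0.0, 0.473]
force: [-0.6, -1.5, 0.0]
width: 0.01
gripper_force: 0.0invalid input at $: expected 1 to 10 rows
```

```bash
python3 -m handwheel '[{"delta_pos":[0.3,-0.92,0],"dr":[0,0,2.8]},{"delta_pos":[0,0,-1],"dr":[0,0,0]},{"delta_pos":[0,0,-1],"dr":[0,0,0]},{"delta_pos":[0,0,-1],"dr":[0,0,0]},{"delta_pos":[0,0,-1],"dr":[0,0,0]},{"delta_pos":[0,0,0],"dr":[0,0,0]},{"delta_pos":[0,0,0],"dr":[0,0,0]}]'
python3 - <<'E'
from h import *
p=[0.569,0.0908,0.5223]
save('top','a1');save('side','a2'); a=cv2.imread('pics/a1.png')[130:280,250:400];b=cv2.imread('pics/a2.png')[130:280,230:420]
cv2.imwrite('pics/c3.png',np.hstack([cv2.resize(i,None,fx=2.3,fy=2.3,interpolation=cv2.INTER_CUBIC) for i in (a,b)]))
e=get_state()['eef_pos'];c,s=np.cos(p[2]),np.sin(p[2]);d=e[:2]-p[:2];print('stand frame',c*d[0]+s*d[1],-s*d[0]+c*d[1],e[2],proj('top',e-[0,0,.019]),proj('side',e-[0,0,.019]))
print(find_in('side','spool_center')[:6])
E
```

```text
t: 3.85
eef_pos: [0.4388, 0.0187, 0.1261]
ee_rot: [3.141, 0.001, 0.524]
force: [0.5, 0.6, 0.9]
width: 0.0099
gripper_force: 0.0
stand frame -0.14776318655477308 0.002350943955454994 0.12717115727936507 [333.12326449 236.49872446] [365.48802339 199.47975254]
[{'location': [342.8, 218.1], 'conf': 0.9}, {'location': [363.3, 333.9], 'conf': 0.83}, {'location': [389.3, 270.3], 'conf': 0.81}, {'location': [416.6, 220.7], 'conf': 0.6}, {'location': [402.8, 179.7], 'conf': 0.59}]
```

View pics/c3.png

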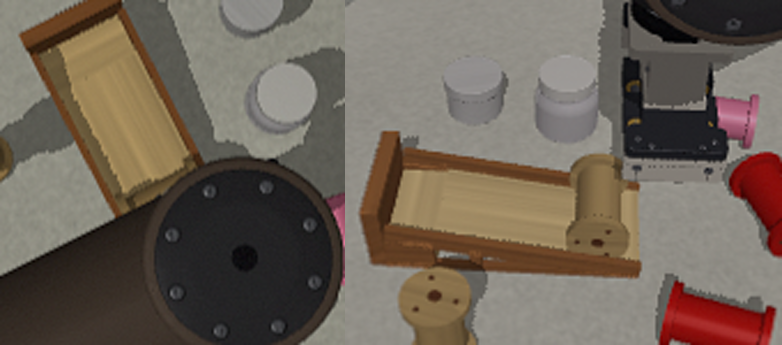

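```bash
python3 -m handwheel '[{"delta_pos":[0.03,-0.06,-0.6],"dr":[0,0,0]},{"delta_pos":[0,0,-0.6],"dr":[0,0,0]},{"delta_pos":[0,0,-0.6],"dr":[0,0,0]},{"delta_pos":[0,0,-0.5],"dr":[0,0,0]},{"delta_pos":[0,0,-0.25],"dr":[0,0,0]},{"delta_pos":[0,0,0],"dr":[0,0,0]},{"delta_pos":[0,0,0],"dr":[0,0,0]},{"delta_pos":[0,0,0],"dr":[0,0,0]}]'
cat > m.py <<'E'
from h import *
p=[0.569,0.0908,0.5223];st=get_state();e=st['eef_pos'];c,s=np.cos(p[2]),np.sin(p[2]);d=e[:2]-p[:2];print('stand frame',np.round([c*d[0]+s*d[1],-s*d[0]+c*d[1],e[2]],4),st['ee_rot'],st['force'].round(1))
grab_frame('side')
for r in mark_of('side','spool_center'):
    u=np.array(r['location'])
    # match against track
    xs=np.linspace(-.12,.08,401); pr=[proj('side',S(p,(x,0,.0598 if x>.07 else max(.04,.01+np.tan(.157)*(x+.09)+.03/np.cos(.157))))) for x in xs]
    dd=[np.linalg.norm(u-q) for q in pr]; i=int(np.argmin(dd))
    if dd[i]<12: print('spool x',xs[i].round(4),'off',round(dd[i],1),u,r['conf'])
E
python3 m.py
```

```text
t: 4.8
eef_pos: [0.4402, 0.017, 0.05]
ee_rot: [3.141, -0.002, 0.524]
force: [0.2, 0.6, -0.1]
width: 0.0102
gripper_force: 0.0
stand frame [-0.1484  0.0003  0.05  ] [ 3.14141579e+00 -1.79658223e-03  5.23582722e-01] [ 0.2  0.6 -0.1]
spool x -0.089 off 0.1 [336.6 219. ] 0.63
```

```bash
python3 -m handwheel '[{"delta_pos":[0.087,0.05,0],"dr":[0,0,0]},{"delta_pos":[0.087,0.05,0],"dr":[0,0,0]},{"delta_pos":[0.087,0.05,0],"dr":[0,0,0]},{"delta_pos":[0.087,0.05,0],"dr":[0,0,0]},{"delta_pos":[0.087,0.05,0],"dr":[0,0,0]},{"delta_pos":[0.087,0.05,0],"dr":[0,0,0]},{"delta_pos":[0.087,0.05,0],"dr":[0,0,0]},{"delta_pos":[0.087,0.05,0.016],"dr":[0,0,0]},{"delta_pos":[0.087,0.05,0.016],"dr":[0,0,0]},{"delta_pos":[0.087,0.05,0.016],"dr":[0,0,0]}]'
python3 -m handwheel '[{"delta_pos":[0.087,0.05,0.016],"dr":[0,0,0]},{"delta_pos":[0.087,0.05,0.016],"dr":[0,0,0]},{"delta_pos":[0.087,0.05,0.016],"dr":[0,0,0]},{"delta_pos":[0.087,0.05,0.016],"dr":[0,0,0]},{"delta_pos":[0.087,0.05,0.016],"dr":[0,0,0]}]'
python3 m.py
```

```text
t: 5.9
eef_pos: [0.4657, 0.0317, 0.0505]
ee_rot: [-3.142, 0.0, 0.523]
force: [-0.5, -0.8, 1.0]
width: 0.0104
gripper_force: 0.3
t: 6.4
eef_pos: [0.4789, 0.0393, 0.0529]
ee_rot: [-3.142, 0.0, 0.523]
force: [-0.3, -0.5, 0.0]
width: 0.0099
gripper_force: 0.3
stand frame [-0.1038  0.0003  0.0529] [-3.14158774e+00  5.67396596e-05  5.23415790e-01] [-0.3 -0.5  0. ]
spool x -0.076 off 3.6 [331.3 214.5] 0.76
```

```bash
python3 -m handwheel '[{"delta_pos":[0.087,0.05,0.016],"dr":[0,0,0]},{"delta_pos":[0.087,0.05,0.016],"dr":[0,0,0]},{"delta_pos":[0.087,0.05,0.016],"dr":[0,0,0]},{"delta_pos":[0.087,0.05,0.016],"dr":[0,0,0]},{"delta_pos":[0.087,0.05,0.016],"dr":[0,0,0]},{"delta_pos":[0.087,0.05,0.016],"dr":[0,0,0]},{"delta_pos":[0.087,0.05,0.016],"dr":[0,0,0]},{"delta_pos":[0.087,0.05,0.016],"dr":[0,0,0]},{"delta_pos":[0.087,0.05,0.016],"dr":[0,0,0]},{"delta_pos":[0.087,0.05,0.016],"dr":[0,0,0]}]'
python3 m.py; python3 - <<'E'
from h import *
b=save('side','b1')[130:280,230:420,::-1];a=save('top','b2')[110:260,230:380,::-1]
cv2.imwrite('pics/c4.png',np.hstack([cv2.resize(i,None,fx=2.3,fy=2.3,interpolation=cv2.INTER_CUBIC) for i in (a,b)]))
E
```

```text
t: 7.5
eef_pos: [0.505, 0.0543, 0.0577]
ee_rot: [3.142, 0.0, 0.523]
force: [-0.5, 0.2, -0.6]
width: 0.0104
gripper_force: 0.3
stand frame [-0.0737  0.0003  0.0577] [3.14158632e+00 4.89048466e-05 5.23448042e-01] [-0.5  0.2 -0.6]
spool x -0.041 off 2.0 [315.1 217.7] 0.72
```

View pics/c4.png

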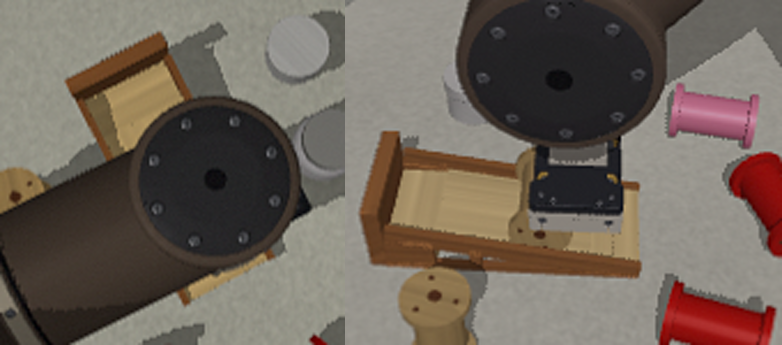

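The side view shows the spool square on the ramp, its flange at panel (540,228), just uphill of the gripper. The gripper clears the tub and the spare. I'll keep pushing.

```bash
python3 -m handwheel '[{"delta_pos":[0.087,0.05,0.016],"dr":[0,0,0]},{"delta_pos":[0.087,0.05,0.016],"dr":[0,0,0]},{"delta_pos":[0.087,0.05,0.016],"dr":[0,0,0]},{"delta_pos":[0.087,0.05,0.016],"dr":[0,0,0]},{"delta_pos":[0.087,0.05,0.016],"dr":[0,0,0]},{"delta_pos":[0.087,0.05,0.016],"dr":[0,0,0]},{"delta_pos":[0.087,0.05,0.016],"dr":[0,0,0]},{"delta_pos":[0.087,0.05,0.016],"dr":[0,0,0]},{"delta_pos":[0.087,0.05,0.016],"dr":[0,0,0]},{"delta_pos":[0.087,0.05,0.016],"dr":[0,0,0]}]'
python3 -m handwheel '[{"delta_pos":[0.087,0.05,0.016],"dr":[0,0,0]},{"delta_pos":[0.087,0.05,0.016],"dr":[0,0,0]},{"delta_pos":[0.087,0.05,0.016],"dr":[0,0,0]},{"delta_pos":[0.087,0.05,0.016],"dr":[0,0,0]},{"delta_pos":[0.087,0.05,0.016],"dr":[0,0,0]},{"delta_pos":[0.087,0.05,0.016],"dr":[0,0,0]},{"delta_pos":[0.087,0.05,0.016],"dr":[0,0,0]},{"delta_pos":[0.087,0.05,0.016],"dr":[0,0,0]},{"delta_pos":[0.087,0.05,0.016],"dr":[0,0,0]},{"delta_pos":[0.087,0.05,0.016],"dr":[0,0,0]}]'
python3 m.py
```

```text
t: 8.7
eef_pos: [0.5311, 0.0693, 0.0625]
ee_rot: [-3.142, 0.0, 0.523]
force: [0.2, 0.3, 0.2]
width: 0.0104
gripper_force: 0.3
t: 9.7
eef_pos: [0.5572, 0.0843, 0.0673]
ee_rot: [-3.142, 0.0, 0.523]
force: [-1.0, -0.3, 0.5]
width: 0.0101
gripper_force: 0.3
stand frame [-0.0135  0.0003  0.0673] [-3.14156126e+00  1.32836845e-06  5.23418402e-01] [-1.  -0.3  0.5]
spool x 0.0165 off 1.4 [289.3 213.3] 0.78
```

```bash
python3 -m handwheel '[{"delta_pos":[0.087,0.05,0.016],"dr":[0,0,0]},{"delta_pos":[0.087,0.05,0.016],"dr":[0,0,0]},{"delta_pos":[0.087,0.05,0.016],"dr":[0,0,0]},{"delta_pos":[0.087,0.05,0.016],"dr":[0,0,0]},{"delta_pos":[0.087,0.05,0.016],"dr":[0,0,0]},{"delta_pos":[0.087,0.05,0.016],"dr":[0,0,0]},{"delta_pos":[0.087,0.05,0.016],"dr":[0,0,0]},{"delta_pos":[0.087,0.05,0.016],"dr":[0,0,0]},{"delta_pos":[0.087,0.05,0.016],"dr":[0,0,0]},{"delta_pos":[0.087,0.05,0.016],"dr":[0,0,0]}]'
python3 -m handwheel '[{"delta_pos":[0.058,0.033,0.01],"dr":[0,0,0]},{"delta_pos":[0.058,0.033,0.01],"dr":[0,0,0]},{"delta_pos":[0.058,0.033,0.01],"dr":[0,0,0]},{"delta_pos":[0.058,0.033,0.01],"dr":[0,0,0]},{"delta_pos":[0.058,0.033,0.01],"dr":[0,0,0]},{"delta_pos":[0.058,0.033,0.01],"dr":[0,0,0]},{"delta_pos":[0.058,0.033,0.01],"dr":[0,0,0]},{"delta_pos":[0.058,0.033,0.0],"dr":[0,0,0]},{"delta_pos":[0.058,0.033,0.0],"dr":[0,0,0]},{"delta_pos":[0,0,0],"dr":[0,0,0]}]'
python3 m.py
```

```text
t: 10.8
eef_pos: [0.5833, 0.0993, 0.0721]
ee_rot: [-3.142, 0.0, 0.523]
force: [-0.2, 0.6, 0.2]
width: 0.0099
gripper_force: 0.3
t: 11.8
eef_pos: [0.599, 0.1082, 0.0742]
ee_rot: [3.142, -0.0, 0.523]
force: [-0.6, -0.1, 0.4]
width: 0.0104
gripper_force: 0.0
stand frame [0.0347 0.0001 0.0742] [ 3.14153751e+00 -1.54242430e-04  5.23470169e-01] [-0.6 -0.1  0.4]
spool x 0.0765 off 1.1 [262.9 208.9] 0.8
```

```bash
python3 - <<'E'
from h import *
b=save('side','d1')[130:280,230:420,::-1]
cv2.imwrite('pics/c5.png',cv2.resize(b,None,fx=4,fy=4,interpolation=cv2.INTER_CUBIC))
E
```

```text
(no output)
```

View pics/c5.png

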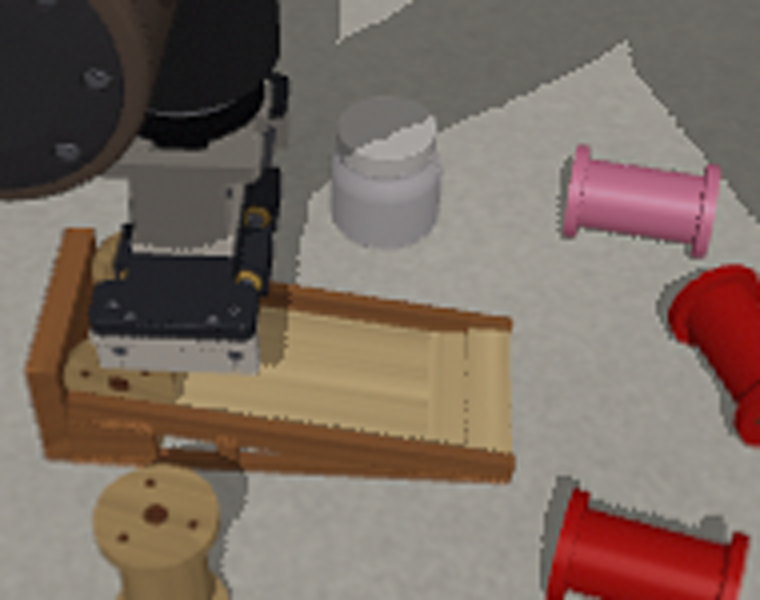

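The spool lies home against the stop board, flange at crop (120,382), and the fingers carry no force. I'll back off downhill a little, then go straight up.

```bash
python3 -m handwheel '[{"delta_pos":[-0.17,-0.1,0],"dr":[0,0,0]},{"delta_pos":[-0.17,-0.1,0.02],"dr":[0,0,0]},{"delta_pos":[-0.17,-0.1,0.1],"dr":[0,0,0]},{"delta_pos":[0,0,0.5],"dr":[0,0,0]},{"delta_pos":[0,0,1],"dr":[0,0,0]},{"delta_pos":[0,0,1],"dr":[0,0,0]},{"delta_pos":[0,0,1],"dr":[0,0,0]},{"delta_pos":[0,0,1],"dr":[0,0,0]},{"delta_pos":[0,0,0],"dr":[0,0,0]},{"delta_pos":[0,0,0],"dr":[0,0,0]}]'
python3 m.py; python3 - <<'E'
from h import *
b=save('side','e1')[130:300,230:420,::-1]
cv2.imwrite('pics/c6.png',cv2.resize(b,None,fx=3.4,fy=3.4,interpolation=cv2.INTER_CUBIC))
E
```

```text
t: 12.95
eef_pos: [0.5832, 0.0991, 0.2137]
ee_rot: [-3.141, -0.002, 0.523]
force: [0.4, -0.2, -1.3]
width: 0.0101
gripper_force: 0.0
stand frame [1.650e-02 1.000e-04 2.137e-01] [-3.14139089e+00 -2.00809067e-03  5.23260177e-01] [ 0.4 -0.2 -1.3]
spool x -0.0925 off 8.6 [337.7 227.7] 0.33
```

View pics/c6.png

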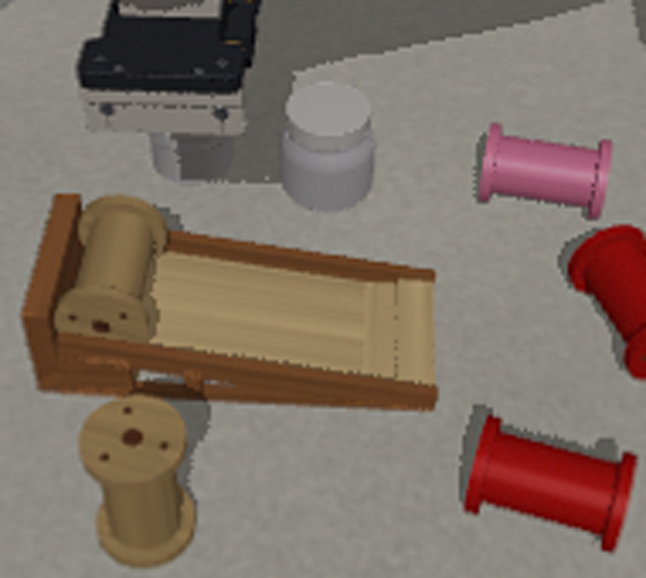

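The spool sits in the rest against the stop board (crop (110,270)). The tub, tin and spare are where they were, and the hand is clear.

```bash
python3 -c "from station import *; print(job_done())"
```

```text
the job is handed in; nothing more can be done
None
```

The spool was rolled slowly up the ramp into its rest against the stop board and left there; the last picture shows the tub, tin and spare still in place, and the job is handed in (no verdict was returned).

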